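# Free the tested lens from the spring-collar mount and set it in its tray

### The arm

A 6-joint arm with a two-finger parallel gripper is mounted at the origin on the work surface. World frame = base frame: x ahead of the robot, y to its left, z up, the work surface at z = 0. Lengths are in m, angles in rad, forces in N, time in s.
With the tool pointing down it reaches from about 0.35 to 0.725 m from the base axis. Payload 6 kg.
Tool frame: the origin (TCP) lies at the very end of the fingers, on their centre line; the grasp point (between the pads) lies 19 mm behind it (r.grip_point_offset is the distance from the TCP to the grasp point, in m); z points along the fingers, y is the line along which they close (so a half turn about z gives the same grasp; the last joint's range is limited). The gripper opens to 85 mm and grips with 20 to 120 N. Pads are 22 mm wide; open, the fingers measure 114 mm over their backs; the gripper's body (76 mm by 85 mm) begins 54 mm behind the grasp point. The pads swing forward as they close: fully open they stand 13 mm farther back than shut.
Start: joints at [1.676, 0.04, 0.085, 0, -1.615, -0.334], TCP at [0.136, 0.584, 0.231] pointing down, gripper open.
Joint ranges: [-2.56, 2.56], [-1.29, 2.01], [-1.08, 1.49], [-3.29, 1.98], [-2.81, -0.18], [-2.99, 2.99]. Speed limits (rad/s): [2.57, 2.57, 3.01, 3.14, 3.14, 3.14].

### API

Orientations are given as a 3x3 rotation matrix whose columns are the frame's x, y, z axes.
In Python, from workcell import r gives the robot as it stands.
- The arm moves only by the tool send_rows, never from a script. Its argument "motion" is a list that holds one entry, the list of rows, each a list of 7 numbers: the turn, a rotation vector about the tool's x, y, z in rad, then the shift along the tool's x, y, z in mm, then the opening, from 0 (shut) to 1 (fully open). A call has 1 to 8 rows; each row is the pose to reach, as a shift and turn from the pose commanded when the call began, along the tool's axes at that moment; what a row does not reach only later rows make up. A row lasts 1/8 s, in which the tool goes at most 62.5 mm and 10.7 degrees, less where a joint would pass 70% of its speed; a pose out of reach is approached as far as the arm can. A call with a gripper value outside its range is refused whole. The fingers move at their own pace and stop on an object; "squeeze" is the grip in N (left out, the last holds). Time passes only in rows, so rows that repeat a pose let the fingers close. It gives the time, the measured TCP pose, the force, the opening and the grip force at its end, in the units of the state.
- r.get_state(): the state, without advancing time (a new reading comes with each control period).
- r.read_camera(name): name is "scene" or "top"; returns a dict with "pixels" (400x640x3 uint8, red, green, blue), "range_z" (400x640 float32, m along the optical axis (not along the pixel's ray), 0 where there is no reading), "mtx" (3x3 intrinsics, pixels), "dist" ([k1, k2, p1, p2, k3] as OpenCV has them; the pictures are not rectified), "camera_from_world" (4x4, takes a point from world to camera coordinates). Camera axes: x right, y down, z forward; pixel columns grow to the right and rows downward; lengths in m; the calibration is good to about 2 mm. A picture is of the moment at which its call begins.
- r.finish_job(): hands the job in; it is judged then, once.
The state is a dict: "clock": time; "q": joint angles; "qd": joint speeds; "effort": joint torques, N m; "eef_pos": TCP position; "orientation": TCP orientation; "force": force on the tool from outside, world axes, zero at the start; "moment": the same for the moment, N m; "opening": opening from 0.0 (shut) to 1.0 (fully open); "grasp_force": force on a finger pad.
Only numpy, scipy, OpenCV 4.12 (cv2) and the standard library are available. Lean on these libraries where they do the work, as an engineer would, in place of code of your own. Each camera call takes 0.05 s, during which the arm holds its last target. There are 200 camera calls.

### The job

The lens on the leaning test stand is finished. Free it by pulling the knurled spring collar out along the lens axis, turning it anticlockwise (seen looking at the front of the lens) and letting it spring fully home in the release notch, which you find by feel; leave the collar there, take the lens out and set it down gently and upright, mount end down, in the empty one of the two grey trays. Do not disturb the lens in the other tray or the other things on the bench.

Things in the scene. Friction and masses are not known exactly. Their poses are not given: they have to be found in the camera images.
- mount (a point): Centre of the round mount face of the fixed lens test stand, 130 mm above the table. Its z axis is the common axis of mount, collar and lens, pointing out to the lens front; it leans 32 degrees from vertical, roughly towards the robot. The lens stands out to 50 mm from this face along z.
- collar_home (a point): Point on that axis 7 mm out from the mount face, inside the collar, fixed to the stand; axes as the mount. The round knurled aluminium collar has 60 mm outer diameter, can be gripped at any angle about the axis, and when home reaches from 31 mm below this point to 12 mm above it along z. Below it the stem is 41 mm across, with a 54 mm flange 39 to 47 mm below this point.
- stand_foot (a point): Top centre of the stand's grey base plate (150 x 120 x 14 mm, fixed), 35 mm along the stand's x behind the mount face's centre.
- collar (a joint): Turn of the collar, rad, positive anticlockwise seen from the lens front. Locked near 0; while home it has about 0.06 play. Pulled out it turns up to 1.7. A hidden release notch is centred somewhere from 0.84 to 1.46 and lets the collar in within about 0.05 of its centre; elsewhere a land holds the collar 8 mm out. In the notch the lens is free.
- collar_lift (a joint): How far the collar is pulled out along the mount's z axis, m: 0 home, 0.012 at its stop; more than 0.008 is needed to turn it. A spring pulls it home with 6 N at 0 and 12 N at 0.012. About 0.008 means it sits on the land between the notches.
- lens_c (a point): Centre of the lens in the stand (loose, 0.15 to 0.3 kg, 60 mm long), z to its front. Mount end, flat, 32 mm diameter, 30 mm behind this point; at the start it stands 10 mm deep in a socket of 36 mm. A 46 x 13 mm bayonet bar crosses the lens 14.5 to 19.5 mm behind this point, held by two lugs in the locked collar. Draw the lens straight out along z for at least 40 mm.
- lens_barrel (a point): Middle of the lens's black front barrel, on its axis: the place to grip the lens. The barrel has 44 mm diameter and reaches from 11 mm behind to 10 mm in front (+z) of this point, which is 20 mm in front of the lens centre.
- spare_c (a point): Centre of a second, like lens that already stands upright in the other tray; leave it alone. It shows which tray is occupied.
- tray_empty: Open grey plastic tray, 120 x 120 mm, walls 18 mm high and 5 mm thick, floor 5 mm thick: the empty one. Origin at the centre of its underside, on the table. Fixed.
- tray_full: A like tray, holding the second lens. The two trays stand to the left and right of the stand, either way round.
- camera: Bystander: camera body, 125 x 34 x 85 mm, origin under its centre.
- solvent: Bystander: small bottle with red cap, 52 mm diameter, 100 mm high, origin under its centre.
- blower: Bystander: black rubber blower bulb, 60 mm diameter, 110 mm high, origin under its centre.
- driver: Bystander: screwdriver lying on the table, 160 mm long.
- filter_ring: Bystander: black ring 66 mm diameter, 8 mm high, lying flat.
- parts_cup: Bystander: white cup, 64 mm diameter, 60 mm high.
- grease_jar: Bystander: small jar, 48 mm diameter, 45 mm high.

How it is judged:
By the outcome, as a careful person would: the job done as asked, in the order asked, and still so for the second after the job is handed in, with the robot touching nothing.
It also fails if it takes over 67 s, if anything falls off the work surface, if the arm or the gripper's body presses on something with over 40 N, if the wrist force passes 120 N, or if a joint passes its speed limit or range.

## Working session

There is one attempt and no reset: what is moved stays moved. The work goes in short steps, Python scripts to look and compute and a tool call to move; the robot and the scene stay as the last step left them, time stands still between calls to the robot, and variables do not carry over. Pictures are saved under pics/ and viewed, at most 10 in all, crops included, and the job is handed in when it is done.

Besides the shell and the picture viewer there is one more tool, called after ">>>" as a command line: name --argument value ..., lists and objects as JSON in quotes. send_rows: Moves the arm, as the interface text tells. Its arguments: {"type":"object","properties":{"motion":{"type":"array"},"squeeze":{"type":"number"}},"required":["motion"]}

```bash
ls; mkdir -p pics; python3 - <<'E'
from workcell import r
import cv2,numpy as np
for n in ("scene","top"):
    c=r.read_camera(n); cv2.imwrite(f"pics/{n}0.png",c["pixels"][:,:,::-1]); np.savez(f"{n}0.npz",**c)
    print(n,c["mtx"].round(1).tolist(),c["dist"],c["camera_from_world"].round(3).tolist())
print(r.get_state(), r.grip_point_offset)
E
```

```text
pics
scene [[396.1, 0.0, 319.8], [0.0, 396.1, 201.6], [0.0, 0.0, 1.0]] [0.00843083 0.         0.         0.         0.        ] [[-0.539, 0.842, 0.017, 0.277], [0.467, 0.316, -0.826, -0.154], [-0.701, -0.438, -0.563, 1.68], [0.0, 0.0, 0.0, 1.0]]
top [[511.1, 0.0, 323.3], [0.0, 511.1, 195.4], [0.0, 0.0, 1.0]] [-0.08667616  0.          0.          0.          0.        ] [[0.01, -1.0, 0.022, -0.013], [-0.995, -0.012, -0.102, 0.538], [0.102, -0.021, -0.995, 1.416], [0.0, 0.0, 0.0, 1.0]]
{'clock': 0.1, 'q': array([ 1.67568034e+00,  4.07723947e-02,  8.39141967e-02, -3.79308183e-04,
       -1.61550255e+00, -3.33704014e-01]), 'qd': array([-0.00210668, -0.00054151,  0.00236193,  0.00229597, -0.00043216,
        0.00071376]), 'effort': array([-5.01655246e-03, -3.69348121e+01,  3.48284090e+01,  6.95177749e+00,
       -4.50753476e-03, -3.92560906e-06]), 'eef_pos': array([0.13596606, 0.58409227, 0.23037465]), 'orientation': array([[ 9.73938525e-01, -2.26812044e-01, -2.13064900e-04],
       [-2.26812092e-01, -9.73937231e-01, -1.59549363e-03],
       [ 1.54365332e-04,  1.60223841e-03, -9.99998705e-01]]), 'force': array([-0.39869778, -0.36479679, -0.19901307]), 'moment': array([-0.02825773, -0.00345708, -0.004698  ]), 'grasp_force': 0.0, 'opening': 1.0040495848578719} 0.0187
```

View pics/scene0.png

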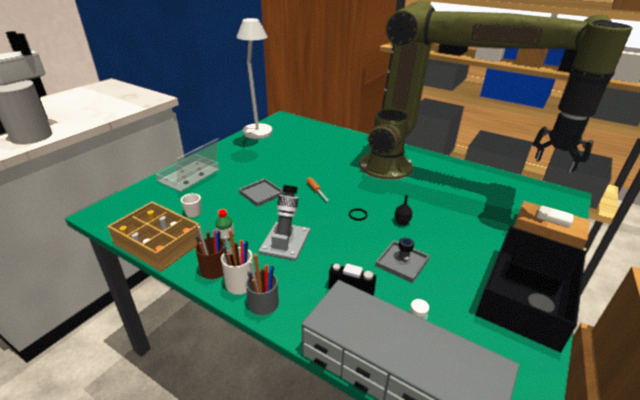

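View pics/top0.png

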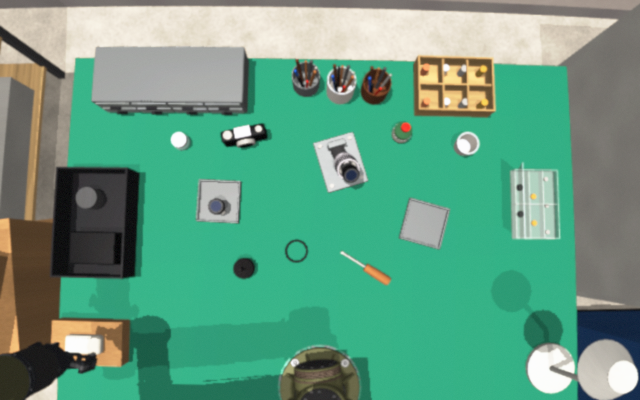

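```bash
cat > h.py <<'E'
import numpy as np, cv2
def cloud(c):
    d=c["range_z"]; v,u=np.nonzero(d>0)
    p=cv2.undistortPoints(np.stack([u,v],1).astype(float)[:,None],c["mtx"],c["dist"])[:,0]
    z=d[v,u]; P=np.c_[p*z[:,None],z]; T=np.linalg.inv(c["camera_from_world"])
    return P@T[:3,:3].T+T[:3,3], c["pixels"][v,u], np.stack([u,v],1)
def project(c,P):
    T=c["camera_from_world"]; 
    return cv2.projectPoints(np.atleast_2d(P).astype(float),cv2.Rodrigues(T[:3,:3])[0],T[:3,3],c["mtx"],c["dist"])[0][:,0]
E
python3 - <<'E'
from h import *
from scipy.optimize import least_squares
t=dict(np.load("top0.npz")); s=dict(np.load("scene0.npz"))
Pt,Ct,Ut=cloud(t); Ps,Cs,Us=cloud(s)
def at(u,v): return Pt[(Ut==[u,v]).all(1)][0]
for n,uv in dict(table=(320,230),full=(205,190),spare=(217,206),empty=(425,222),stand=(322,140),lens=(351,173)).items(): print(n,at(*uv).round(4))
def reg(P,U,u0,u1,v0,v1): return (U[:,0]>=u0)&(U[:,0]<=u1)&(U[:,1]>=v0)&(U[:,1]<=v1)
# trays/plate via minAreaRect
for n,(b,zlo,zhi) in dict(empty=((390,460,190,255),.001,.03),full=((185,255,170,235),.001,.03),plate=((305,380,125,200),.006,.02)).items():
    m=reg(Pt,Ut,*b); P=Pt[m]; C=Ct[m].astype(int)
    k=(abs(C[:,0]-C[:,1])<25)&(abs(C[:,1]-C[:,2])<25)&(P[:,2]>zlo)&(P[:,2]<zhi)
    print(n,k.sum(),np.median(P[k,2]),cv2.minAreaRect(P[k,:2].astype(np.float32)))
for P,nm in((Pt,'top'),(Ps,'scene')):
    k=(abs(P[:,0]-.63)<.15)&(abs(P[:,1]+.05)<.13)&(P[:,2]>.03)&(P[:,2]<.3)
    Q=P[k]; print(nm,k.sum(),Q.min(0),Q.max(0))
    for z in np.arange(.03,.21,.015):
        q=Q[(Q[:,2]>=z)&(Q[:,2]<z+.015)]
        if len(q): print(round(z,3),len(q),q.mean(0).round(3),q.min(0).round(3),q.max(0).round(3))
for im,n,b in((t,'top',(300,120,90,90)),(s,'scene',(250,175,70,90))):
    x,y,w,h=b; cv2.imwrite(f"pics/{n}c.png",cv2.resize(im["pixels"][y:y+h,x:x+w,::-1],None,fx=6,fy=6,interpolation=cv2.INTER_CUBIC))
a=cv2.imread("pics/topc.png");b=cv2.imread("pics/scenec.png")
b=cv2.resize(b,(int(b.shape[1]*500/540),500));a=cv2.resize(a,(400,400))
o=np.zeros((500,800,3),np.uint8);o[:400,:400]=a;o[:,400:400+b.shape[1]]=b[:,:400];cv2.imwrite("pics/crop0.png",o)
E
```

```text
table [ 0.4418  0.0008 -0.0028]
full [0.5522 0.3326 0.0036]
spare [0.5017 0.2851 0.0647]
empty [ 0.4677 -0.3018  0.0012]
stand [ 0.7029 -0.0021  0.0028]
lens [ 0.5818 -0.0742  0.1733]
empty 1539 0.005931690226336661 ((0.4636160135269165, -0.2970951497554779), (0.11869358271360397, 0.11825883388519287), 74.86298370361328)
full 1349 0.006181677336205338 ((0.5209375619888306, 0.2912958562374115), (0.1199907436966896, 0.11819590628147125), 87.91216278076172)
plate 1202 0.01382787091438098 ((0.6379826068878174, -0.054857827723026276), (0.149415984749794, 0.11811936646699905), 17.24067497253418)
top 819 [ 0.55987661 -0.09757373  0.03027005] [ 0.69798631 -0.0179095   0.18659232]
0.03 15 [ 0.669 -0.034  0.037] [ 0.652 -0.064  0.03 ] [ 0.682 -0.019  0.043]
0.045 78 [ 0.676 -0.043  0.055] [ 0.643 -0.066  0.046] [ 0.698 -0.018  0.06 ]
0.06 106 [ 0.674 -0.042  0.064] [ 0.637 -0.068  0.06 ] [ 0.694 -0.018  0.074]
0.075 28 [ 0.652 -0.047  0.082] [ 0.639 -0.067  0.075] [ 0.66  -0.034  0.089]
0.09 11 [ 0.645 -0.047  0.093] [ 0.622 -0.061  0.09 ] [ 0.654 -0.033  0.103]
0.105 25 [ 0.631 -0.05   0.113]
[... 677 characters left out ...]

0.06 136 [ 0.667 -0.041  0.065] [ 0.631 -0.069  0.06 ] [ 0.697 -0.015  0.075]
0.075 75 [ 0.648 -0.046  0.083] [ 0.622 -0.07   0.075] [ 0.662 -0.033  0.09 ]
0.09 79 [ 0.638 -0.046  0.098] [ 0.607 -0.069  0.09 ] [ 0.654 -0.031  0.105]
0.105 86 [ 0.633 -0.049  0.113] [ 0.6   -0.08   0.106] [ 0.647 -0.03   0.12 ]
0.12 96 [ 0.626 -0.049  0.129] [ 0.591 -0.089  0.12 ] [ 0.643 -0.031  0.135]
0.135 117 [ 0.619 -0.052  0.143] [ 0.586 -0.091  0.135] [ 0.638 -0.033  0.15 ]
0.15 120 [ 0.609 -0.059  0.156] [ 0.572 -0.087  0.15 ] [ 0.631 -0.037  0.165]
0.165 77 [ 0.594 -0.063  0.172] [ 0.572 -0.087  0.165] [ 0.605 -0.048  0.18 ]
0.18 12 [ 0.593 -0.067  0.182] [ 0.586 -0.079  0.181] [ 0.599 -0.054  0.183]
```

View pics/crop0.png

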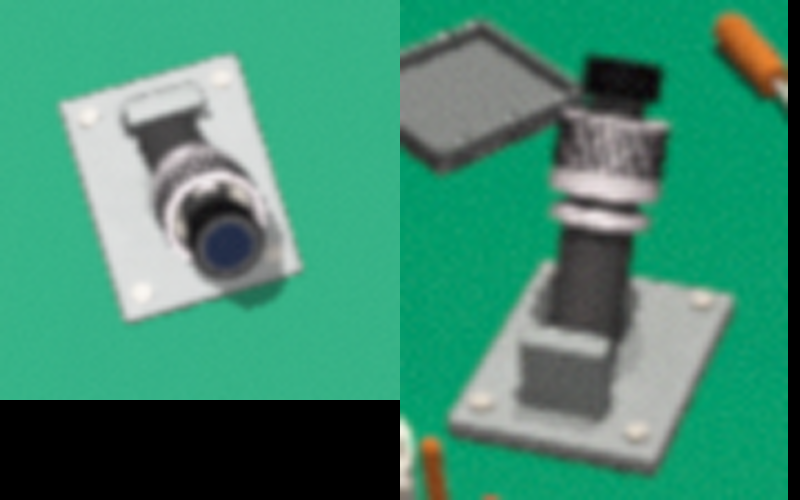

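```bash
cat >> h.py <<'E'
def axes(yaw,lean=np.deg2rad(32)):
    h=np.array([np.cos(yaw),np.sin(yaw),0]); z=h*np.sin(lean)+np.array([0,0,1])*np.cos(lean)
    x=h*np.cos(lean)-np.array([0,0,1])*np.sin(lean); return np.c_[x,np.cross(z,x),z]
E
python3 - <<'E'
from h import *
from scipy.optimize import least_squares
def fit(Q,yaw0):
    def res(p):
        R=axes(p[3]); L=(Q-p[:3])@R; rad=np.hypot(L[:,0],L[:,1]); h=L[:,2]*1
        # nearest surface among candidate primitives
        def seg(r,a,b): return np.hypot(rad-r, np.clip(a-h,0,None)+np.clip(h-b,0,None))
        def disc(z,r0,r1): return np.hypot(h-z, np.clip(r0-rad,0,None)+np.clip(rad-r1,0,None))
        return np.minimum.reduce([seg(.030,-.024,.019),seg(.022,.029,.050),disc(.05,0,.022),disc(.019,.023,.03),disc(.029,.016,.022)])
    return least_squares(res,[.6046,-.0652,.130,yaw0],loss="soft_l1",f_scale=.002)
y0=np.deg2rad(197.24); out={}
C=[]
for n in("top","scene"):
    P,_,_=cloud(dict(np.load(n+"0.npz"))); R=axes(y0); L=(P-[.6046,-.0652,.13])@R
    k=(np.hypot(L[:,0],L[:,1])<.04)&(L[:,2]>-.02)&(L[:,2]<.06); C.append(P[k])
    f=fit(P[k],y0); print(n,k.sum(),f.x.round(4),np.rad2deg(f.x[3]),np.median(abs(f.fun)))
f=fit(np.vstack(C),y0); print("both",f.x.round(4),np.rad2deg(f.x[3]))
E
```

```text
top 555 [ 0.6032 -0.0668  0.1306  3.4337] 196.7372466800856 0.001426033415691648
scene 406 [ 0.6046 -0.0639  0.1278  3.4571] 198.07838004688696 0.0015752505052974552
both [ 0.6031 -0.0655  0.1304  3.4461] 197.44647986587543
```

```bash
cat >> h.py <<'E'
from scipy.spatial.transform import Rotation as Ro
M=np.array([.6038,-.0655,.130]); RM=axes(np.deg2rad(197.3))
def tool(turn=0):  # tool orientation on the axis; turn = anticlockwise about lens axis
    R0=np.c_[RM[:,1],RM[:,0],-RM[:,2]]
    return Ro.from_rotvec(RM[:,2]*turn).as_matrix()@R0
def rel(st,pos,R):
    O=st["orientation"]; return np.r_[Ro.from_matrix(O.T@R).as_rotvec(), O.T@(np.asarray(pos)-st["eef_pos"])*1e3].round(3)
def onaxis(h): return M+RM[:,2]*(h-.0187)   # TCP for nominal grasp point at height h
E
python3 - <<'E'
from h import *
from workcell import r
s=r.get_state()
print(rel(s,onaxis(.15)+[-.10,.06,.06],tool()), rel(s,onaxis(.12),tool()), onaxis(.12), tool().round(3).tolist())
E
```

```text
[ 5.08000e-01  2.89000e-01  1.01200e+00  4.31979e+02  5.26129e+02
 -7.00640e+01] [5.08000e-01 2.89000e-01 1.01200e+00 5.56679e+02 5.53700e+02 1.54400e+01] [ 0.55254766 -0.08146333  0.21590727] [[0.297, -0.81, 0.506], [-0.955, -0.252, 0.158], [0.0, -0.53, -0.848]]
```

>>> send_rows --motion '[[[0.06, 0.04, 0.13, 50, 60, -60, 1], [0.13, 0.07, 0.25, 100, 110, -70, 1], [0.19, 0.11, 0.38, 150, 160, -70, 1], [0.25, 0.14, 0.5, 190, 210, -70, 1], [0.32, 0.18, 0.63, 230, 260, -70, 1], [0.38, 0.22, 0.75, 270, 310, -70, 1], [0.44, 0.25, 0.88, 310, 360, -70, 1], [0.51, 0.29, 1.01, 350, 410, -70, 1]]]'

```text
clock: 1.1
eef_pos: [0.3602, 0.1544, 0.3012]
orientation: [[0.297, -0.808, 0.509], [-0.955, -0.249, 0.161], [-0.003, -0.534, -0.845]]
force: [1.6, 0.1, 0.7]
opening: 1.001
grasp_force: 0.0
```

```bash
python3 - <<'E'
from h import *
from workcell import r
s=r.get_state()
print(s["clock"],s["q"].round(3),s["eef_pos"],rel(s,onaxis(.12),tool()))
E
```

```text
1.1 [ 1.459 -1.158 -0.807  0.512 -1.657 -1.044] [0.36015814 0.15443942 0.30122741] [-5.00000e-03  3.00000e-03 -3.00000e-03  2.82642e+02 -5.10990e+01
  1.32082e+02]
```

>>> send_rows --motion '[[[0, 0, 0, 55, -10, 0, 1], [0, 0, 0, 110, -20, 5, 1], [0, 0, 0, 165, -30, 20, 1], [0, 0, 0, 220, -40, 40, 1], [0, 0, 0, 265, -48, 70, 1], [0, 0, 0, 283, -51, 100, 1], [0, 0, 0, 283, -51, 125, 1], [0, 0, 0, 283, -51, 125, 1]]]'

```text
clock: 2.1
eef_pos: [0.5484, -0.0822, 0.2179]
orientation: [[0.297, -0.812, 0.502], [-0.955, -0.251, 0.159], [-0.003, -0.526, -0.85]]
force: [-0.3, -0.4, 0.6]
opening: 0.999
grasp_force: 0.0
```

```bash
python3 - <<'E'
from h import *
from workcell import r
s=r.get_state()
print(s["clock"],s["q"].round(3),s["eef_pos"],rel(s,onaxis(.12),tool()),rel(s,onaxis(.003),tool()))
c=r.read_camera("top");x=c["pixels"][110:230,280:430,::-1]
d=r.read_camera("scene");y=d["pixels"][120:260,220:360,::-1]
o=np.zeros((400,800,3),np.uint8);x=cv2.resize(x,(400,320));y=cv2.resize(y,(400,400));o[:320,:400]=x;o[:,400:]=y;cv2.imwrite("pics/pre.png",o)
E
```

```text
2.1 [ 0.162 -0.536 -0.478 -0.086 -1.081  0.158] [ 0.54839051 -0.08217679  0.21790489] [ 4.000e-03  2.000e-03 -2.000e-03  5.590e-01 -2.505e+00  3.898e+00] [ 4.00000e-03  2.00000e-03 -2.00000e-03  8.39000e-01 -2.99900e+00
  1.20897e+02]
```

View pics/pre.png

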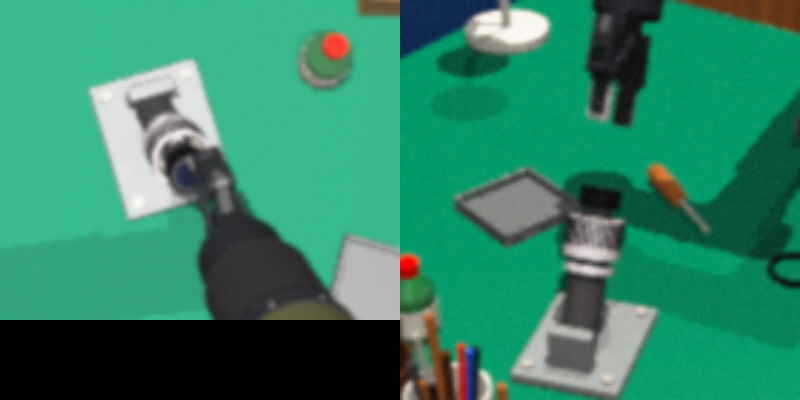

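>>> send_rows --motion '[[[0.004, 0.002, 0, 1, -3, 20, 1], [0.004, 0.002, 0, 1, -3, 50, 1], [0.004, 0.002, 0, 1, -3, 75, 1], [0.004, 0.002, 0, 1, -3, 95, 1], [0.004, 0.002, 0, 1, -3, 110, 1], [0.004, 0.002, 0, 1, -3, 118, 1], [0.004, 0.002, 0, 1, -3, 121, 1], [0.004, 0.002, 0, 1, -3, 121, 1]]]'

```text
clock: 3.2
eef_pos: [0.6134, -0.0619, 0.122]
orientation: [[0.298, -0.806, 0.512], [-0.954, -0.252, 0.159], [0.001, -0.536, -0.844]]
force: [0.2, 0.3, -0.1]
opening: 1.003
grasp_force: 0.0
```

```bash
python3 - <<'E'
from h import *
from workcell import r
s=r.get_state()
print(s["clock"],s["q"].round(3),s["eef_pos"],rel(s,onaxis(.003),tool()),tool().T@s["force"])
E
```

```text
3.2 [ 0.186 -0.338 -0.521 -0.084 -0.827  0.156] [ 0.61337384 -0.06189374  0.12200432] [-7.000e-03 -0.000e+00  1.000e-03  5.890e-01  4.451e+00  3.474e+00] [-0.16956824 -0.17329315  0.28272048]
```

>>> send_rows --motion '[[[0, 0, 0, 0, 0, 0, 1], [0, 0, 0, 0, 0, 0, 1]]]'

```text
clock: 3.45
eef_pos: [0.6133, -0.062, 0.1219]
orientation: [[0.298, -0.806, 0.512], [-0.955, -0.252, 0.159], [0.001, -0.536, -0.844]]
force: [-0.1, -0.3, -0.5]
opening: 1.0
grasp_force: 0.0
```

```bash
cat > st.py <<'E'
from h import *
from workcell import r
s=r.get_state()
import sys
h=float(sys.argv[1]); t=float(sys.argv[2])
T=tool(t)
print(s["clock"],"q6",s["q"][5].round(3),rel(s,onaxis(h),T),"F",(T.T@s["force"]).round(1),"Mo",(T.T@s["moment"]).round(2),"op",round(s["opening"],3),"g",round(s["grasp_force"],1))
L=RM.T@(s["eef_pos"]-M); A=RM.T@s["orientation"]
print("axis-frame TCP mm",(L*1e3).round(1),"turn",(np.arctan2(A[1,1],A[0,1])).round(4),"tilt",(A[:2,2]).round(4))
E
python3 st.py .003 0
```

```text
3.45 q6 0.156 [-7.000e-03 -0.000e+00  1.000e-03  4.570e-01  4.319e+00  3.426e+00] F [0.3 0.4 0.3] Mo [-1.49 -0.02  0.02] op 1.0 g 0.0
axis-frame TCP mm [ -4.3  -0.5 -12.2] turn 0.001 tilt [-0.0074  0.0003]
```

>>> send_rows --motion '[[[-0.007, 0, 0, 0.5, 4.3, 3.4, 1], [-0.007, 0, 0, 0.5, 4.3, 3.4, 1], [-0.007, 0, 0, 0.5, 4.3, 3.4, 1]]]'

```text
clock: 3.82
eef_pos: [0.6117, -0.063, 0.1161]
orientation: [[0.298, -0.81, 0.506], [-0.955, -0.253, 0.157], [0.001, -0.53, -0.848]]
force: [0.9, 0.8, 0.7]
opening: 1.001
grasp_force: 0.0
```

```bash
python3 st.py .003 0
```

```text
3.825 q6 0.158 [ 0.    -0.     0.001  0.047 -0.374 -0.443] F [-0.5 -1.3 -0. ] Mo [-1.44  0.03 -0.  ] op 1.001 g 0.0
axis-frame TCP mm [  0.4  -0.  -16.1] turn 0.0011 tilt [0.0004 0.0001]
```

>>> send_rows --motion '[[[0, 0, 0, 0, 0, 0, 0.5], [0, 0, 0, 0, 0, 0, 0.5], [0, 0, 0, 0, 0, 0, 0.5], [0, 0, 0, 0, 0, 0, 0.5], [0, 0, 0, 0, 0, 0, 0.5], [0, 0, 0, 0, 0, 0, 0.5]]]' --squeeze 30

```text
clock: 4.58
eef_pos: [0.6118, -0.0629, 0.1166]
orientation: [[0.298, -0.809, 0.506], [-0.954, -0.253, 0.157], [0.001, -0.53, -0.848]]
force: [-3.3, 1.7, 3.7]
opening: 0.682
grasp_force: 34.2
```

```bash
python3 st.py .003 0
```

```text
4.575 q6 0.157 [-0.    -0.     0.001  0.06   0.075 -0.098] F [-2.6  0.3 -4.5] Mo [-1.4  -0.49  0.04] op 0.682 g 34.2
axis-frame TCP mm [ -0.1  -0.1 -15.8] turn 0.0012 tilt [-0.0003  0.0002]
```

>>> send_rows --motion '[[[0, 0, 0, 0, 0, 0, 0.5], [0, 0, 0, 0, 0, -2, 0.5], [0, 0, 0, 0, 0, -4, 0.5], [0, 0, 0, 0, 0, -6, 0.5], [0, 0, 0, 0, 0, -8, 0.5], [0, 0, 0, 0, 0, -10, 0.5], [0, 0, 0, 0, 0, -10, 0.5]]]' --squeeze 80

```text
clock: 5.45
eef_pos: [0.6074, -0.0643, 0.124]
orientation: [[0.298, -0.809, 0.507], [-0.955, -0.253, 0.158], [0.001, -0.531, -0.847]]
force: [11.0, 0.3, -5.7]
opening: 0.674
grasp_force: 88.1
```

```bash
python3 st.py .013 0
```

```text
5.45 q6 0.157 [-1.000e-03 -0.000e+00  1.000e-03  1.180e-01  5.200e-02 -1.392e+00] F [ 3.  -5.9 10.5] Mo [ 0.64  1.19 -0.01] op 0.674 g 88.1
axis-frame TCP mm [-0.1 -0.1 -7.1] turn 0.001 tilt [-0.0012  0.0001]
```

>>> send_rows --motion '[[[0, 0, 0, 0, 0, -1.7, 0.5], [0, 0, 0, 0, 0, -1.7, 0.5], [0, 0, -0.1, 0, 0, -1.7, 0.5], [0, 0, -0.2, 0, 0, -1.7, 0.5], [0, 0, -0.3, 0, 0, -1.7, 0.5], [0, 0, -0.3, 0, 0, -1.7, 0.5]]]'

```text
clock: 6.2
eef_pos: [0.607, -0.0643, 0.1257]
orientation: [[0.525, -0.683, 0.508], [-0.837, -0.525, 0.158], [0.158, -0.508, -0.847]]
force: [13.3, 1.0, -5.7]
opening: 0.671
grasp_force: 88.3
```

```bash
python3 st.py .013 0.3
```

```text
6.2 q6 0.458 [-0.002 -0.001  0.002 -0.009  0.68   0.27 ] F [ 5.2 -6.8 11.7] Mo [ 0.83  1.5  -0.04] op 0.671 g 88.3
axis-frame TCP mm [-0.7 -0.2 -5.4] turn 0.3023 tilt [-0.0023  0.0001]
```

>>> send_rows --motion '[[[0, 0, -0.12, 0, 0, 0, 0.5], [0, 0, -0.25, 0, 0, 0, 0.5], [0, 0, -0.38, 0, 0, 0, 0.5], [0, 0, -0.45, 0, 0, 0, 0.5], [0, 0, -0.45, 0, 0, 0, 0.5], [0, 0, -0.45, 0, 0, 2, 0.5], [0, 0, -0.45, 0, 0, 4, 0.5], [0, 0, -0.45, 0, 0, 4, 0.5]]]'

```text
clock: 7.2
eef_pos: [0.6088, -0.0633, 0.1242]
orientation: [[0.769, -0.387, 0.508], [-0.526, -0.836, 0.159], [0.363, -0.389, -0.847]]
force: [0.7, 4.0, 4.6]
opening: 0.674
grasp_force: 90.1
```

```bash
python3 st.py .013 0.75
```

```text
7.2 q6 0.907 [-2.000e-03 -2.000e-03  2.000e-03 -5.800e-01  1.497e+00 -2.077e+00] F [ 0.1 -5.4 -2.9] Mo [ 0.82 -1.18 -0.01] op 0.674 g 90.1
axis-frame TCP mm [-1.5 -0.6 -7.8] turn 0.7516 tilt [-0.0029 -0.0004]
```

>>> send_rows --motion '[[[0, 0, -0.02, 0, 0, 0.5, 0.5], [0, 0, -0.04, 0, 0, 1, 0.5], [0, 0, -0.06, 0, 0, 1, 0.5], [0, 0, -0.08, 0, 0, 1, 0.5], [0, 0, -0.08, 0, 0, 1, 0.5]]]'

```text
clock: 7.82
eef_pos: [0.6091, -0.0631, 0.124]
orientation: [[0.798, -0.324, 0.508], [-0.457, -0.875, 0.159], [0.393, -0.359, -0.846]]
force: [-5.1, 4.7, 8.3]
opening: 0.674
grasp_force: 90.7
```

```bash
python3 st.py .013 0.83
```

```text
7.825 q6 0.988 [-3.000e-03 -2.000e-03  2.000e-03 -7.570e-01  1.625e+00 -2.434e+00] F [-3.  -5.4 -8.9] Mo [ 1.38 -2.27  0.08] op 0.674 g 90.7
axis-frame TCP mm [-1.7 -0.7 -8.1] turn 0.8317 tilt [-0.0032 -0.0007]
```

>>> send_rows --motion '[[[0, 0, -0.02, 0, 0, 0, 0.5], [0, 0, -0.04, 0, 0, 0, 0.5], [0, 0, -0.06, 0, 0, 0, 0.5], [0, 0, -0.08, 0, 0, 0, 0.5], [0, 0, -0.08, 0, 0, 0, 0.5]]]'

```text
clock: 8.45
eef_pos: [0.6092, -0.063, 0.1239]
orientation: [[0.821, -0.259, 0.508], [-0.386, -0.909, 0.159], [0.421, -0.327, -0.846]]
force: [-3.5, 5.5, 7.6]
opening: 0.67
grasp_force: 90.6
```

```bash
python3 st.py .013 0.91
```

```text
8.45 q6 1.068 [-3.000e-03 -2.000e-03  2.000e-03 -8.910e-01  1.709e+00 -2.541e+00] F [-1.8 -6.6 -7.4] Mo [ 1.69 -2.04  0.06] op 0.67 g 90.6
axis-frame TCP mm [-1.8 -0.8 -8.2] turn 0.9117 tilt [-0.0034 -0.0008]
```

>>> send_rows --motion '[[[0, 0, -0.02, 0, 0, 0, 0.5], [0, 0, -0.04, 0, 0, 0, 0.5], [0, 0, -0.06, 0, 0, 0, 0.5], [0, 0, -0.06, 0, 0, 0, 0.5]]]'

```text
clock: 8.95
eef_pos: [0.6093, -0.0628, 0.1239]
orientation: [[0.835, -0.209, 0.509], [-0.33, -0.93, 0.159], [0.44, -0.301, -0.846]]
force: [-4.1, 6.1, 7.3]
opening: 0.667
grasp_force: 90.3
```

```bash
python3 st.py .013 0.97
```

```text
8.95 q6 1.128 [-3.000e-03 -2.000e-03  2.000e-03 -9.920e-01  1.780e+00 -2.684e+00] F [-2.3 -7.  -7.3] Mo [ 1.95 -1.77 -0.  ] op 0.667 g 90.3
axis-frame TCP mm [-1.8 -0.9 -8.4] turn 0.972 tilt [-0.0035 -0.0009]
```

>>> send_rows --motion '[[[0, 0, -0.02, 0, 0, 0, 0.5], [0, 0, -0.04, 0, 0, 0, 0.5], [0, 0, -0.06, 0, 0, 0, 0.5], [0, 0, -0.06, 0, 0, 0, 0.5]]]'

```text
clock: 9.45
eef_pos: [0.6094, -0.0627, 0.1236]
orientation: [[0.846, -0.159, 0.509], [-0.274, -0.948, 0.16], [0.457, -0.274, -0.846]]
force: [0.9, 6.8, 4.6]
opening: 0.673
grasp_force: 90.0
```

```bash
python3 st.py .013 1.03
```

```text
9.45 q6 1.188 [-3.000e-03 -3.000e-03  2.000e-03 -1.074e+00  1.842e+00 -3.039e+00] F [ 1.  -7.9 -2.4] Mo [ 1.97 -0.98  0.03] op 0.673 g 90.0
axis-frame TCP mm [-1.9 -1.  -8.7] turn 1.0318 tilt [-0.0038 -0.0011]
```

>>> send_rows --motion '[[[0, 0, -0.02, 0, 0, 0, 0.5], [0, 0, -0.04, 0, 0, 0, 0.5], [0, 0, -0.06, 0, 0, 0, 0.5], [0, 0, -0.06, 0, 0, 0, 0.5]]]'

```text
clock: 9.95
eef_pos: [0.61, -0.0623, 0.1227]
orientation: [[0.854, -0.107, 0.509], [-0.217, -0.963, 0.16], [0.473, -0.247, -0.846]]
force: [11.6, 6.3, -2.4]
opening: 0.672
grasp_force: 88.8
```

```bash
python3 st.py .013 1.09
```

```text
9.95 q6 1.248 [-3.000e-03 -3.000e-03  2.000e-03 -1.155e+00  1.920e+00 -4.128e+00] F [ 7.4 -6.7  8.9] Mo [ 1.71  1.04 -0.05] op 0.672 g 88.8
axis-frame TCP mm [-1.9 -1.2 -9.8] turn 1.092 tilt [-0.0044 -0.0013]
```

>>> send_rows --motion '[[[0, 0, 0, 0, 0, 2, 0.5], [0, 0, 0, 0, 0, 4, 0.5], [0, 0, 0, 0, 0, 5, 0.5], [0, 0, 0, 0, 0, 5, 0.5]]]'

```text
clock: 10.45
eef_pos: [0.6124, -0.0615, 0.1185]
orientation: [[0.854, -0.108, 0.509], [-0.217, -0.963, 0.16], [0.473, -0.247, -0.846]]
force: [10.6, 7.2, -1.0]
opening: 0.671
grasp_force: 88.9
```

```bash
python3 st.py .003 1.09
```

```text
10.45 q6 1.248 [-0.003 -0.003  0.002 -1.123  1.94   0.931] F [ 7.1 -7.9  7.4] Mo [ 1.74  0.8  -0.06] op 0.671 g 88.9
axis-frame TCP mm [ -1.9  -1.2 -14.8] turn 1.0919 tilt [-0.0042 -0.0013]
```

>>> send_rows --motion '[[[0, 0, 0, 0, 0, 1, 0.5], [0, 0, 0, 0, 0, 1, 0.5], [0, 0, 0, 0, 0, 1, 1], [0, 0, 0, 0, 0, 1, 1], [0, 0, 0, 0, 0, 1, 1], [0, 0, 0, 0, 0, 1, 1]]]'

```text
clock: 11.2
eef_pos: [0.6111, -0.0633, 0.1165]
orientation: [[0.856, -0.11, 0.505], [-0.217, -0.963, 0.157], [0.47, -0.244, -0.848]]
force: [-0.2, -0.0, -0.8]
opening: 0.994
grasp_force: 0.0
```

```bash
python3 st.py .003 1.09; python3 st.py .038 1.09
python3 - <<'E'
from h import *
from workcell import r
c=r.read_camera("scene"); cv2.imwrite("pics/rel.png",cv2.resize(c["pixels"][170:260,240:340,::-1],None,fx=6,fy=6,interpolation=cv2.INTER_CUBIC))
E
```

```text
11.2 q6 1.248 [ 0.001  0.001  0.001  0.567 -0.383  0.197] F [-0.6  0.3  0.6] Mo [-0.69 -1.32 -0.02] op 0.994 g 0.0
axis-frame TCP mm [  0.7   0.1 -15.5] turn 1.0909 tilt [0.0008 0.0002]
11.2 q6 1.248 [ 1.0000e-03  1.0000e-03  1.0000e-03  5.4400e-01 -3.6200e-01 -3.4803e+01] F [-0.6  0.3  0.6] Mo [-0.69 -1.32 -0.02] op 0.994 g 0.0
axis-frame TCP mm [  0.7   0.1 -15.5] turn 1.0909 tilt [0.0008 0.0002]
```

View pics/rel.png

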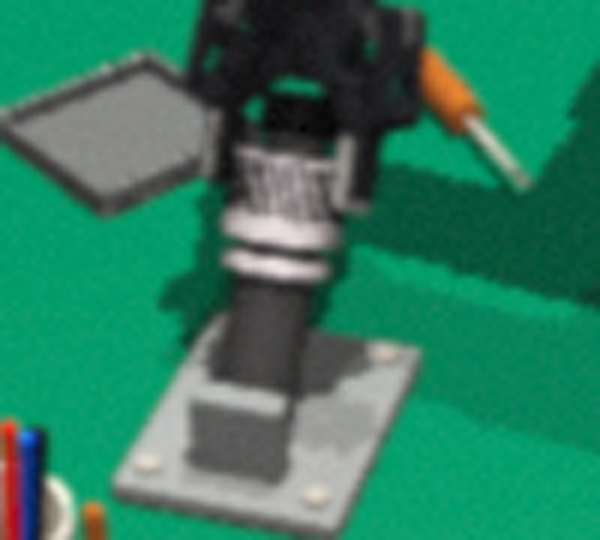

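```bash
sed -i 's/^def tool/M=M+RM@[-.0001,-.0021,0]\ndef tool/' h.py; python3 st.py .038 1.09
```

```text
11.25 q6 1.248 [ 0.000e+00  0.000e+00  1.000e-03 -4.430e-01 -2.180e+00 -3.474e+01] F [ 0.9 -0.2  0.1] Mo [-0.7  -1.26 -0.01] op 0.997 g 0.0
axis-frame TCP mm [  0.6   2.1 -15.4] turn 1.091 tilt [0.0006 0.0002]
```

>>> send_rows --motion '[[[0, 0, 0, 0, -1, -10, 1], [0, 0, 0, -0.4, -2.2, -22, 1], [0, 0, 0, -0.4, -2.2, -34, 1], [0, 0, 0, -0.4, -2.2, -34.7, 1], [0, 0, 0, -0.4, -2.2, -34.7, 1], [0, 0, 0, -0.4, -2.2, -34.7, 1]]]'

```text
clock: 12.0
eef_pos: [0.5935, -0.0663, 0.146]
orientation: [[0.856, -0.11, 0.505], [-0.217, -0.963, 0.157], [0.469, -0.244, -0.849]]
force: [0.4, -0.5, -0.4]
opening: 0.997
grasp_force: 0.0
```

```bash
python3 st.py .038 1.09
```

```text
12.0 q6 1.239 [ 0.     0.001  0.001  0.258  0.111 -0.442] F [0.2 0.5 0.5] Mo [-0.68 -1.3  -0.02] op 0.997 g 0.0
axis-frame TCP mm [ 0.2 -0.2 18.9] turn 1.091 tilt [ 0.0012 -0.0002]
```

>>> send_rows --motion '[[[0, 0, 0, 0.3, 0, 0, 0.3], [0, 0, 0, 0.3, 0, 0, 0.3], [0, 0, 0, 0.3, 0, 0, 0.3], [0, 0, 0, 0.3, 0, 0, 0.3], [0, 0, 0, 0.3, 0, 0, 0.3], [0, 0, 0, 0.3, 0, 0, 0.3], [0, 0, 0, 0.3, 0, 0, 0.3]]]' --squeeze 40

```text
clock: 12.88
eef_pos: [0.5939, -0.0665, 0.1467]
orientation: [[0.856, -0.11, 0.506], [-0.217, -0.963, 0.157], [0.47, -0.244, -0.848]]
force: [-1.3, -1.7, -0.2]
opening: 0.503
grasp_force: 40.5
```

```bash
python3 st.py .038 1.09
```

```text
12.875 q6 1.24 [ 0.     0.     0.001 -0.415  0.153  0.006] F [-0.8  1.8 -0.7] Mo [-1.09 -1.43 -0.04] op 0.503 g 40.5
axis-frame TCP mm [-0.4  0.1 19.3] turn 1.0911 tilt [0.0005 0.0001]
```

>>> send_rows --motion '[[[0, 0, 0, 0, 0, -2, 0.3], [0, 0, 0, 0, 0, -4, 0.3], [0, 0, 0, 0, 0, -6, 0.3], [0, 0, 0, 0, 0, -6, 0.3]]]' --squeeze 45

```text
clock: 13.38
eef_pos: [0.5906, -0.0673, 0.1516]
orientation: [[0.856, -0.11, 0.505], [-0.217, -0.963, 0.158], [0.469, -0.244, -0.848]]
force: [0.1, -0.6, -3.1]
opening: 0.5
grasp_force: 45.9
```

```bash
python3 st.py .044 1.09
```

```text
13.375 q6 1.24 [ 0.     0.001  0.001 -0.14   0.222 -0.042] F [-1.3  1.3  2.6] Mo [-0.94 -1.66  0.03] op 0.5 g 45.9
axis-frame TCP mm [-0.2 -0.1 25.3] turn 1.091 tilt [ 0.0008 -0.0003]
```

>>> send_rows --motion '[[[0, 0, 0, 0, 0, -6, 0.3], [0, 0, 0, 0, 0, -14, 0.3], [0, 0, 0, 0, 0, -24, 0.3], [0, 0, 0, 0, 0, -36, 0.3], [0, 0, 0, 0, 0, -50, 0.3], [0, 0, 0, 0, 0, -65, 0.3], [0, 0, 0, 0, 0, -80, 0.3], [0, 0, 0, 0, 0, -80, 0.3]]]'

```text
clock: 14.38
eef_pos: [0.5506, -0.0802, 0.222]
orientation: [[0.854, -0.109, 0.509], [-0.217, -0.963, 0.157], [0.473, -0.245, -0.846]]
force: [-0.9, -0.1, -4.3]
opening: 0.504
grasp_force: 45.9
```

```bash
cat > pl.py <<'E'
from h import *
from workcell import r
s=r.get_state(); print(s["clock"],s["q"].round(3),s["eef_pos"].round(4),s["force"].round(1),"op",round(s["opening"],3),"g",round(s["grasp_force"],1))
O=s["orientation"]
# smallest tilt to point straight down
z=O[:,2]; a=np.cross(z,[0,0,-1]); a*=np.arccos(-z[2])/np.linalg.norm(a)
R=Ro.from_rotvec(a).as_matrix()@O
for h in (.15,.06,.0345): print(h,rel(s,[.4636,-.2971,h],R))
E
python3 pl.py
python3 - <<'E'
from h import *
from workcell import r
s=r.get_state()
for n in("top","scene"):
    c=r.read_camera(n); P,C,U=cloud(c); L=(P-M)@RM; rad=np.hypot(L[:,0],L[:,1])
    k=(rad>.024)&(rad<.029)&(abs(L[:,2]-.019)<.012); print(n,"collar top z",k.sum(),np.median(L[k,2]))
    cv2.imwrite(f"pics/out_{n}.png",c["pixels"][:,:,::-1])
E
```

```text
14.375 [ 0.169 -0.539 -0.477 -0.079 -1.076  1.241] [ 0.5506 -0.0802  0.222 ] [-0.9 -0.1 -4.3] op 0.504 g 45.9
0.15 [ -0.258  -0.499  -0.    -61.243 236.121 -17.491]
0.06 [-2.58000e-01 -4.99000e-01 -0.00000e+00 -1.03790e+02  2.58159e+02
  5.86930e+01]
0.0345 [-2.58000e-01 -4.99000e-01 -0.00000e+00 -1.15845e+02  2.64403e+02
  8.02790e+01]
top collar top z 69 0.015447802513170978
scene collar top z 31 0.015792099758899177
```

View pics/out_scene.png

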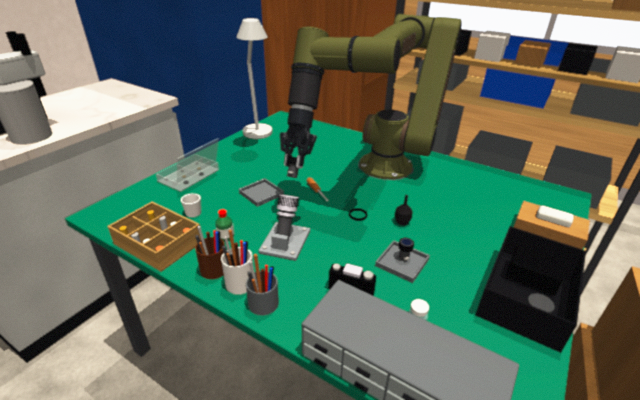

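>>> send_rows --motion '[[[-0.03, -0.06, 0, -8, 30, -3, 0.3], [-0.07, -0.13, 0, -16, 65, -5, 0.3], [-0.11, -0.21, 0, -25, 105, -8, 0.3], [-0.15, -0.29, 0, -35, 145, -11, 0.3], [-0.19, -0.37, 0, -45, 180, -13, 0.3], [-0.23, -0.44, 0, -55, 215, -16, 0.3], [-0.258, -0.499, 0, -61, 236, -17, 0.3], [-0.258, -0.499, 0, -61, 236, -17, 0.3]]]'

```text
clock: 15.48
eef_pos: [0.4634, -0.297, 0.1451]
orientation: [[0.984, -0.178, -0.008], [-0.178, -0.984, 0.001], [-0.008, -0.0, -1.0]]
force: [-0.1, 0.3, -2.4]
opening: 0.503
grasp_force: 46.3
```

```bash
python3 pl.py
```

```text
15.475 [-0.205 -0.078 -0.188  0.    -1.468  1.597] [ 0.4634 -0.297   0.1451] [-0.1  0.3 -2.4] op 0.503 g 46.3
0.15 [-0.     0.008 -0.     0.155  0.03  -4.859]
0.06 [-0.0000e+00  8.0000e-03 -0.0000e+00  8.4400e-01  3.7000e-02  8.5138e+01]
0.0345 [-0.00000e+00  8.00000e-03 -0.00000e+00  1.04000e+00  3.90000e-02
  1.10637e+02]
```

>>> send_rows --motion '[[[0, 0.008, 0, 0.5, 0, 15, 0.3], [0, 0.008, 0, 0.5, 0, 35, 0.3], [0, 0.008, 0, 1, 0, 55, 0.3], [0, 0.008, 0, 1, 0, 75, 0.3], [0, 0.008, 0, 1, 0, 90, 0.3], [0, 0.008, 0, 1, 0, 98, 0.3], [0, 0.008, 0, 1, 0, 98, 0.3], [0, 0.008, 0, 1, 0, 98, 0.3]]]'

```text
clock: 16.48
eef_pos: [0.4648, -0.2971, 0.0506]
orientation: [[0.984, -0.176, 0.005], [-0.176, -0.984, -0.002], [0.006, 0.001, -1.0]]
force: [0.4, 0.0, -2.5]
opening: 0.502
grasp_force: 46.3
```

```bash
python3 pl.py; python3 - <<'E'
from h import *
from workcell import r
c=r.read_camera("scene"); x=c["pixels"][150:220,220:310,::-1]; d=r.read_camera("top");y=d["pixels"][185:265,380:470,::-1]
cv2.imwrite("pics/low.png",np.hstack([cv2.resize(x,(400,311),interpolation=2),cv2.resize(y,(400,311),interpolation=2)]))
E
```

```text
16.475 [-2.040e-01 -3.900e-02 -3.260e-01  1.000e-03 -1.278e+00  1.597e+00] [ 0.4648 -0.2971  0.0506] [ 0.4  0.  -2.5] op 0.502 g 46.3
0.15 [ 1.0000e-03 -6.0000e-03 -0.0000e+00 -6.3200e-01  2.9400e-01 -9.9433e+01]
0.06 [ 1.000e-03 -6.000e-03 -0.000e+00 -1.139e+00  2.140e-01 -9.434e+00]
0.0345 [ 1.0000e-03 -6.0000e-03 -0.0000e+00 -1.2830e+00  1.9100e-01  1.6065e+01]
```

View pics/low.png

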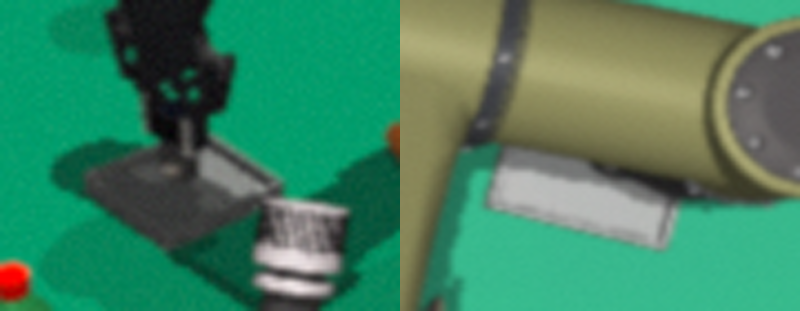

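>>> send_rows --motion '[[[0, -0.006, 0, -1, 0, 5, 0.3], [0, -0.006, 0, -1, 0, 9, 0.3], [0, -0.006, 0, -1, 0, 12, 0.3], [0, -0.006, 0, -1, 0, 12, 0.3], [0, -0.006, 0, -1, 0, 12, 0.3]]]'

```text
clock: 17.2
eef_pos: [0.4634, -0.2968, 0.0378]
orientation: [[0.984, -0.176, -0.002], [-0.176, -0.984, -0.0], [-0.002, 0.001, -1.0]]
force: [-1.2, 0.3, -3.0]
opening: 0.5
grasp_force: 46.3
```

```bash
python3 pl.py
```

```text
17.2 [-2.040e-01 -2.600e-02 -3.380e-01  1.000e-03 -1.261e+00  1.597e+00] [ 0.4634 -0.2968  0.0378] [-1.2  0.3 -3. ] op 0.5 g 46.3
0.15 [ 1.00000e-03  2.00000e-03 -0.00000e+00  4.90000e-02  3.26000e-01
 -1.12167e+02]
0.06 [ 1.0000e-03  2.0000e-03 -0.0000e+00  1.9500e-01  2.7000e-01 -2.2167e+01]
0.0345 [ 1.000e-03  2.000e-03 -0.000e+00  2.360e-01  2.540e-01  3.333e+00]
```

>>> send_rows --motion '[[[0, 0.002, 0, 0, 0, 1, 0.3], [0, 0.002, 0, 0, 0, 2, 0.3], [0, 0.002, 0, 0, 0, 2.5, 0.3], [0, 0.002, 0, 0, 0, 2.5, 0.3]]]'

```text
clock: 17.7
eef_pos: [0.4633, -0.2967, 0.0352]
orientation: [[0.984, -0.176, 0.0], [-0.176, -0.984, -0.001], [0.0, 0.0, -1.0]]
force: [-0.6, -0.2, -2.7]
opening: 0.498
grasp_force: 46.3
```

>>> send_rows --motion '[[[0, 0, 0, 0, 0, 0.5, 0.3], [0, 0, 0, 0, 0, 0.5, 0.3], [0, 0, 0, 0, 0, 0.5, 0.3]]]'

```text
clock: 18.08
eef_pos: [0.4634, -0.2967, 0.0347]
orientation: [[0.984, -0.176, 0.0], [-0.176, -0.984, -0.001], [0.0, 0.0, -1.0]]
force: [0.6, 0.3, -2.9]
opening: 0.503
grasp_force: 46.3
```

>>> send_rows --motion '[[[0, 0, 0, 0, 0, 0.5, 0.3], [0, 0, 0, 0, 0, 0.5, 0.3], [0, 0, 0, 0, 0, 0.5, 0.3]]]'

```text
clock: 18.45
eef_pos: [0.4635, -0.2968, 0.0344]
orientation: [[0.984, -0.176, 0.001], [-0.176, -0.984, -0.001], [0.001, 0.001, -1.0]]
force: [0.4, 0.1, -0.5]
opening: 0.503
grasp_force: 46.3
```

>>> send_rows --motion '[[[0, 0, 0, 0, 0, 0.4, 0.3], [0, 0, 0, 0, 0, 0.4, 0.3], [0, 0, 0, 0, 0, 0.4, 0.3]]]' --squeeze 20

```text
clock: 18.82
eef_pos: [0.4636, -0.2968, 0.0343]
orientation: [[0.984, -0.176, 0.001], [-0.176, -0.984, -0.001], [0.001, 0.001, -1.0]]
force: [0.5, 0.9, 1.3]
opening: 0.5
grasp_force: 46.5
```

>>> send_rows --motion '[[[0, 0, 0, 0, 0, 0, 0.53], [0, 0, 0, 0, 0, 0, 0.56], [0, 0, 0, 0, 0, 0, 0.6], [0, 0, 0, 0, 0, 0, 0.7], [0, 0, 0, 0, 0, 0, 0.85], [0, 0, 0, 0, 0, 0, 1], [0, 0, 0, 0, 0, 0, 1], [0, 0, 0, 0, 0, 0, 1]]]'

```text
clock: 19.82
eef_pos: [0.4634, -0.2967, 0.0338]
orientation: [[0.984, -0.176, 0.0], [-0.176, -0.984, -0.001], [0.0, 0.0, -1.0]]
force: [-0.2, 0.1, 0.1]
opening: 1.001
grasp_force: 0.0
```

>>> send_rows --motion '[[[0, 0, 0, 0, 0, -5, 1], [0, 0, 0, 0, 0, -15, 1], [0, 0, 0, 0, 0, -35, 1], [0, 0, 0, 0, 0, -60, 1], [0, 0, 0, 0, 0, -90, 1], [0, 0, 0, 0, 0, -130, 1], [0, 0, 0, 0, 0, -160, 1], [0, 0, 0, 0, 0, -160, 1]]]'

```text
clock: 20.82
eef_pos: [0.4645, -0.2973, 0.198]
orientation: [[0.984, -0.176, 0.006], [-0.176, -0.984, -0.003], [0.006, 0.002, -1.0]]
force: [-0.0, -0.1, -0.2]
opening: 1.003
grasp_force: 0.0
```

```bash
python3 - <<'E'
from h import *
from workcell import r
c=r.read_camera("scene"); x=c["pixels"][150:260,220:340,::-1]; d=r.read_camera("top"); y=d["pixels"][100:280,180:480,::-1]
cv2.imwrite("pics/end.png",np.hstack([cv2.resize(x,(400,367),interpolation=2),cv2.resize(y,(400,367),interpolation=2)]))
P,C,U=cloud(c); k=(abs(P[:,0]-.4636)<.045)&(abs(P[:,1]+.2971)<.045)&(P[:,2]>.015)&(P[:,2]<.075)
for z in (.015,.03,.045,.06): q=P[k&(P[:,2]>=z)&(P[:,2]<z+.015)]; print(z,len(q),q.mean(0).round(4),q[:,2].max() if len(q) else 0)
E
```

```text
0.015 35 [ 0.4737 -0.2892  0.0227] 0.029882086069063063
0.03 23 [ 0.4722 -0.2896  0.036 ] 0.04489262994698717
0.045 40 [ 0.4758 -0.2863  0.053 ] 0.059724203036005674
0.06 69 [ 0.4658 -0.2941  0.0645] 0.06874641615745647
```

View pics/end.png

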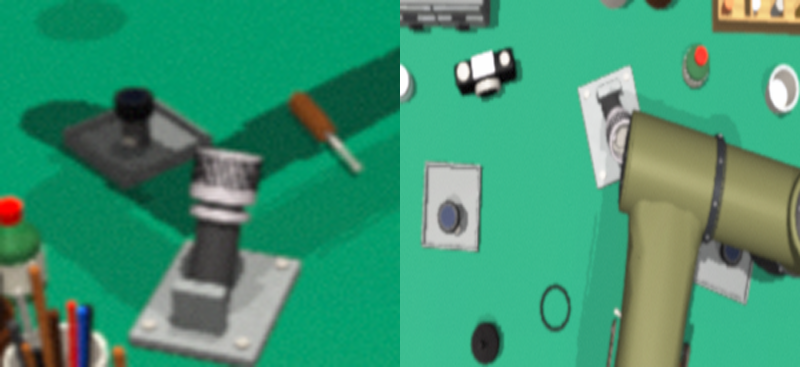

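The lens stands upright in the tray in the scene crop at (133,120). The collar sits home with its usual gap to the flange at (220,205). The other things on the bench are where they were.

```bash
python3 -c "
from workcell import r
print(r.finish_job())"
```

```text
the job is handed in; nothing more can be done
None
```

The job is handed in: the collar was turned about 1.09 rad and left home in the release notch, and the lens stands upright, mount end down, in the empty tray, after about 21 s on the robot clock.

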